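# Move the tool row to the other rack in reverse order

## Task

The next job is worked from the other side of the bench, so move the four tools from the full rack to the empty rack beside it in reverse order: the leftmost tool goes into the rightmost bay, the second from the left into the second from the right, and so on. Lay each tool down, without dropping it, across both rails in the middle of its bay, square to the rails and centred between them, the level standing on its narrow edge as it does now; either end may point forward.

Things in the scene. Friction and masses are not known exactly. Their poses are not given: they have to be found in the camera images.
- rack_full: Rack holding the four tools at the start, one per bay in any order, on the left or right; fixed. Plywood base 150 x 344 x 12 mm, two rails along y at x = +-60 mm (18 mm wide, flat tops 50 mm over the bench; 102 mm gap for fingers). Steel pins, 18 mm tall, on the rails part four bays with middles at y = 120, 40, -40, -120 mm. Origin: centre of underside; x away from the robot, y to its left, within 0.15 rad.
- rack_empty: The empty rack, fixed beside the full one. Same make and size, same axes, bays at y = 120, 40, -40, -120 mm (the robot's left to right), rail tops 50 mm over the bench. A black rubber pad (top 15 mm over the bench) lies in every bay of both racks, on the base between the rails: fingers may reach down to it. Origin: centre of the underside, at bench height.
- spanner_centre (a point): Slim steel combination spanner, 220 mm long, 9 mm thick, heads 33 mm wide; shank at the centre 10 mm wide, 5 mm thick; 80 g. Point: its centre, half-way up; own y along its length, z up. It lies across the rails of the full rack, length within 0.05 rad of the rack's x, centre 2.5 mm above the rail tops.
- wrench_centre (a point): Steel adjustable wrench, jaws at the -y end, 206 mm long, 12 mm thick, 41 mm wide at the jaws, flat handle about 28 mm wide at the centre; 260 g. Point: its centre, half-way up; own y along its length, z up. It lies across the rails of the full rack, length within 0.05 rad of the rack's x, centre 6 mm above the rail tops.
- pliers_centre (a point): Pliers with red handles, jaws at the -y end, 183 mm long, 14 mm thick, 57 mm wide over both handles at the centre (rigid: grasp across both); 210 g. Point: its centre, half-way up; own y along its length, z up. It lies across the rails of the full rack, length within 0.05 rad of the rack's x, centre 5 mm above the rail tops.
- level_centre (a point): Red torpedo level standing on its narrow base, 230 mm long, 19 mm wide, 40 mm tall; 190 g. Point: its centre, half-way up; own y along its length, z up. It lies across the rails of the full rack, length within 0.05 rad of the rack's x, centre 20 mm above the rail tops.
- pad_spanner: black rubber square 60 x 60 x 3 mm on the base of the full rack, fixed; it lies under the spanner at the start and stays there, so it marks the bay that the spanner came from. Origin: centre of its underside.
- pad_wrench: black rubber square 60 x 60 x 3 mm on the base of the full rack, fixed; it lies under the adjustable wrench at the start and stays there, so it marks the bay that the adjustable wrench came from. Origin: centre of its underside.
- pad_pliers: black rubber square 60 x 60 x 3 mm on the base of the full rack, fixed; it lies under the pliers at the start and stays there, so it marks the bay that the pliers came from. Origin: centre of its underside.
- pad_level: black rubber square 60 x 60 x 3 mm on the base of the full rack, fixed; it lies under the level at the start and stays there, so it marks the bay that the level came from. Origin: centre of its underside.

How it is judged:
By the outcome, as a careful person would: the job done as asked, in the order asked, and still so for the second after the job is handed in, with the robot touching nothing.
It also fails if it takes over 109 s, if anything falls off the work surface, if the arm or the gripper's body presses on something with over 40 N, if the wrist force passes 120 N, or if a joint passes its speed limit or range.

## Robot

A 6-joint arm with a two-finger parallel gripper is mounted at the origin on a cart in front of the work surface, level with it; the furniture and walls round the work are solid. World frame = base frame: x ahead of the robot, y to its left, z up, the work surface at z = 0. Lengths are in mm, angles in rad, forces in N, time in s.
With the tool pointing down it reaches from about 375 to 750 mm from the base axis. Payload 9 kg.
Tool frame: the origin (TCP) lies on the centre line of the jaws, within the pads' length; the fingertips stand 14 mm ahead of it and the grasp point (between the pads) lies 5 mm behind it; z points along the fingers, y is the line along which they close (so a half turn about z gives the same grasp; the last joint's range is limited). The gripper opens to 85 mm and grips with 20 to 120 N. Pads are 22 mm wide; open, the fingers measure 114 mm over their backs; the gripper's body (76 mm by 85 mm) begins 54 mm behind the grasp point. The pads swing forward as they close: fully open they stand 13 mm farther back than shut.
Start: joints at [-0.218, 0.104, 0.097, 1.564, 0, 1.353], TCP at [600.029, 0.003, 245.331] pointing down, gripper open.
Joint ranges: [-2.99, 2.99], [-0.84, 1.86], [-1.1, 1.16], [-1.84, 2.11], [-1.51, 1.56], [-3.14, 3.14]. Speed limits (rad/s): [2.22, 2.22, 2.57, 3.14, 3.14, 3.14].

## Interface

Orientations are given as a unit quaternion [w, x, y, z].
In Python, from bench import status, eyes, ticket gives the robot as it stands.
- The arm moves only by the shell command python3 -m pendant 'ROWS' [FORCE]. ROWS is JSON, a list of rows, each an object of numbers: "x", "y", "z": the shift along the world's x, y, z in m; "wx", "wy", "wz": the turn, a rotation vector about the world's x, y, z in rad; "gripper": the opening, from -1 (shut) to 1 (fully open). In form: [{"x": .., "y": .., "z": .., "wx": .., "wy": .., "wz": .., "gripper": ..}, ...]. A call has 1 to 5 rows; each row is the pose to reach, as a shift and turn from the pose commanded when the call began; what a row does not reach only later rows make up. A row lasts 1/10 s, in which the tool goes at most 50 mm and 8.59 degrees, less where a joint would pass 70% of its speed; a pose out of reach is approached as far as the arm can. A call with a gripper value outside its range is refused whole. The fingers move at their own pace and stop on an object; FORCE is the grip in N (left out, the last holds). Time passes only in rows, so rows that repeat a pose let the fingers close. It gives the time, the measured TCP pose, the force, the opening and the grip force at its end, in the units of the state.
- status.observe(): the state, without advancing time (a new reading comes with each control period).
- eyes.camera(name): name is "scene" or "side" or "wrist"; returns (picture, depth): 420x560x3 uint8, blue, green, red; 420x560 float32, mm along the optical axis (not along the pixel's ray), 0 where there is no reading.
- eyes.camera_info(name): a dict with "camera_matrix" (3x3 intrinsics, pixels), "position" and "attitude" of the camera in the world. Camera axes: x right, y up, looking along -z (the intrinsics and any distortion apply to the point x, -y, -z); pixel columns grow to the right and rows downward; lengths in mm; the calibration is good to about 2 mm. A picture is of the moment at which its call begins: read the wrist's pose just before it. camera_info takes no time and is no camera call; for the wrist camera it gives the pose at the moment of the call.
- ticket.close_job(): hands the job in; it is judged then, once.
The state is a dict: "t": time; "qpos": joint angles; "dq": joint speeds; "joint_efforts": joint torques, N m; "ee_pos": TCP position; "tcp_rot": TCP orientation; "force": force on the tool from outside, world axes, zero at the start; "moment": the same for the moment, N m; "gripper_width": finger opening in mm; "finger_force": force on a finger pad.
Only numpy, scipy, OpenCV 4.12 (cv2) and the standard library are available. Lean on these libraries where they do the work, as an engineer would, in place of code of your own. Each camera call takes 0.05 s, during which the arm holds its last target. There are 200 camera calls.

## Working session

There is one attempt and no reset: what is moved stays moved. The work goes in short steps, Python scripts to look and compute and a shell command to move; the robot and the scene stay as the last step left them, time stands still between calls to the robot, and variables do not carry over. Pictures are saved under pics/ and viewed, at most 14 in all, crops included, and the job is handed in when it is done.

```bash
ls; mkdir -p pics
cat > h.py <<'E'
import numpy as np, cv2
from bench import status, eyes, ticket
from scipy.spatial.transform import Rotation as R
def cam(n):
    i=eyes.camera_info(n); p,d=eyes.camera(n); return p,d,i
def world(d,i):
    K=np.array(i["camera_matrix"]); q=np.array(i["attitude"],float)
    M=R.from_quat(q[[1,2,3,0]]).as_matrix() if q.size==4 else q
    v,u=np.mgrid[:d.shape[0],:d.shape[1]]
    P=np.stack([(u-K[0,2])/K[0,0]*d,-(v-K[1,2])/K[1,1]*d,-d],-1)
    return P@M.T+np.array(i["position"])
E
python3 - <<'E'
from h import *
s=status.observe(); print(s)
for n in ("scene","side"):
    p,d,i=cam(n); print(n,i); cv2.imwrite(f"pics/{n}0.png",p); np.savez(f"/tmp/{n}0.npz",p=p,d=d,w=world(d,i))
E
```

```text
pics
{'t': 0.0, 'qpos': array([-2.17684626e-01,  1.04688637e-01,  9.64580893e-02,  1.56389878e+00,
        6.68507203e-06,  1.35309286e+00]), 'dq': array([-9.75907885e-05, -4.22435764e-04,  4.91048560e-04,  1.96273030e-03,
        4.96590872e-05,  7.10943835e-04]), 'joint_efforts': array([ 7.03431251e-04, -5.56934094e+01,  5.03644359e+01,  1.70058967e-02,
       -2.22691165e-04, -8.28643181e-07]), 'ee_pos': array([5.99682815e+02, 9.08979691e-02, 2.44522404e+02]), 'tcp_rot': array([-5.63748580e-04,  7.07099963e-01,  7.07113285e-01, -3.55557337e-04]), 'force': array([-0.16013659, -0.04746838, -0.24365444]), 'moment': array([ 0.06234408,  0.07712403, -0.02877195]), 'finger_force': 0.0, 'gripper_width': 85.13338342840457}
scene {'camera_matrix': array([[428.53840779,   0.        , 281.86402677],
       [  0.        , 428.53840779, 205.9243624 ],
       [  0.        ,   0.        ,   1.        ]]), 'position': array([  77.45238237, -775.96837066,  810.52196296]), 'attitude': array([ 0.88421976,  0.40661688, -0.10612446, -0.20385224])}
side {'camera_matrix': array([[473.42470742,   0.        , 280.74430151],
       [  0.        , 473.42470742, 199.6943255 ],
       [  0.        ,   0.        ,   1.        ]]), 'position': array([392.03737563, 851.4625309 , 761.29706318]), 'attitude': array([-0.04618622, -0.03401854,  0.43059885,  0.90071872])}
```

View pics/scene0.png

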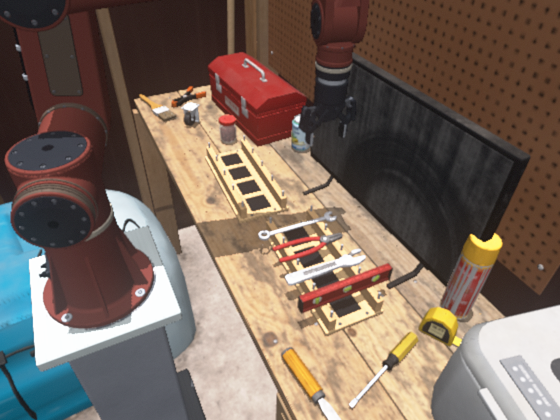

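View pics/side0.png

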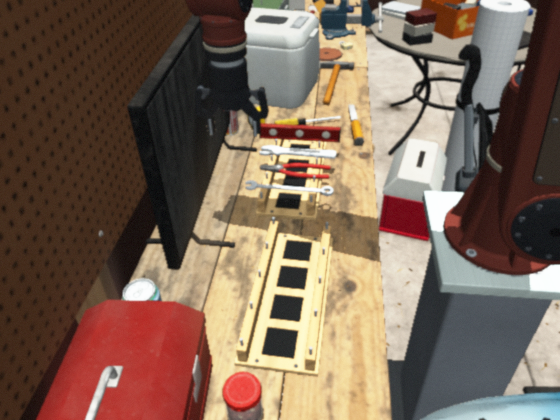

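The full rack is on the right (-y). From left to right it holds the spanner, pliers, wrench and level. I'll build a top-down map from both clouds.

Run:
```python
from h import *
W=[];C=[]
for n in ("scene","side"):
    z=np.load(f"/tmp/{n}0.npz"); m=z["d"]>0; W.append(z["w"][m]); C.append(z["p"][m])
    w=W[-1]; k=(w[:,0]>380)&(w[:,0]<480)&(w[:,1]>-400)&(w[:,1]<500)&(abs(w[:,2])<8); print(n,'bench z',np.median(w[k,2]))
W=np.vstack(W);C=np.vstack(C)
# map: right = -y (robot's view from above), up = +x ; y 450..-450, x 400..800, 1px=1.2mm
s=1/1.2
im=np.zeros((420,790,3),np.uint8)
k=(W[:,2]<160)&(W[:,2]>-20); W=W[k];C=C[k]; o=np.argsort(W[:,2]); W=W[o];C=C[o]
u=((470-W[:,1])*s).astype(int); v=((850-W[:,0])*s).astype(int)
g=(u>=0)&(u<790)&(v>=0)&(v<420)
for a,b in ((0,0),(1,0),(0,1),(1,1)): im[np.clip(v[g]+a,0,419),np.clip(u[g]+b,0,789)]=C[g]
cv2.imwrite("pics/top0.png",im)
np.savez("/tmp/cloud.npz",W=W,C=C)
```

```text
scene bench z -0.15388606393412374
side bench z 0.42470393652934035
```

View pics/top0.png

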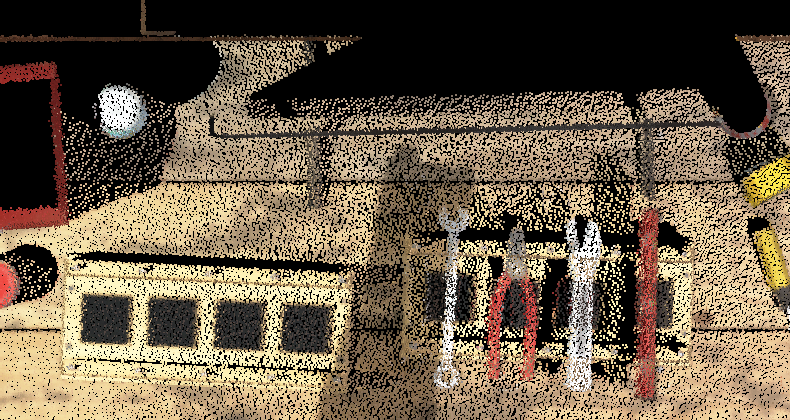

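```bash
cat > fit.py <<'E'
from h import *
from scipy.optimize import minimize
def rack(W,g):
    def cost(p):
        c,s=np.cos(p[2]),np.sin(p[2]); d=W[:,:2]-p[:2]
        x=d[:,0]*c+d[:,1]*s; y=-d[:,0]*s+d[:,1]*c
        ex=np.maximum(abs(abs(x)-60)-9,0); ey=np.maximum(abs(y)-172,0)
        return np.minimum(np.hypot(ex,ey),8).mean() +0.15*abs(np.median(x[x>0])+np.median(x[x<0]))/60
    b=None
    for a in np.linspace(-.15,.15,7):
        r=minimize(cost,[*g,a],method="Nelder-Mead",options=dict(initial_simplex=[[g[0],g[1],a],[g[0]+15,g[1],a],[g[0],g[1]+15,a],[g[0],g[1],a+.05]]))
        if b is None or r.fun<b.fun:b=r
    return b.x,b.fun
E
python3 - <<'E'
from fit import *
for n in ("scene","side"):
    z=np.load(f"/tmp/{n}0.npz"); m=z["d"]>0; W=z["w"][m]; C=z["p"][m].astype(int)
    for nm,g in (("empty",(465,222)),("full",(492,-188))):
        k=(abs(W[:,2]-50)<3)&(abs(W[:,0]-g[0])<100)&(abs(W[:,1]-g[1])<195)
        print(n,nm,k.sum(),*rack(W[k],g))
        d=(abs(W[:,2]-15)<4)&(C.max(1)<75)&(abs(W[:,0]-g[0])<45)&(abs(W[:,1]-g[1])<165)
        if nm=="empty":
            P=W[d]; K=cv2.kmeans(P[:,:2].astype(np.float32),4,None,(3,50,.01),5,2)
            cs=K[2][np.argsort(-K[2][:,1])]; print(' pads',cs.round(1).tolist(),cs.mean(0),len(P))
    for nm,y in (("spanner",-72),("pliers",-147),("wrench",-226),("level",-308)):
        h=W[:,2]; lo=55 if nm!="spanner" else 52
        k=(h>lo)&(h<100)&(abs(W[:,1]-y)<35)&(abs(W[:,0]-490)<140)
        if nm=="level": k&=h>80
        P=W[k][:,:2]
        r=cv2.minAreaRect(P.astype(np.float32)); c=P.mean(0); _,_,v=np.linalg.svd(P-c,full_matrices=False); a=np.arctan2(v[0,1],v[0,0]); a=(a+np.pi/2)%np.pi-np.pi/2
        q=(P[:,0]-c[0])*np.cos(a)+(P[:,1]-c[1])*np.sin(a)
        cen=[np.median(P[abs(P[:,0]-X)<12],0)[1].round(1) if (abs(P[:,0]-X)<12).any() else None for X in (450,480,495,510,540)]
        print(' ',nm,len(P),'rect',np.round(r[0],1),np.round(r[1],1),round(r[2],1),'pca yaw',round(a,3),'x range',np.percentile(P[:,0],[.5,99.5]).round(1),'y at x450..540',cen,'top',np.percentile(W[k][:,2],98).round(1))
E
```

```text
scene empty 675 [ 4.62033878e+02  2.23809713e+02 -4.82392482e-02] 0.011296078809022718
 pads [[467.5, 333.0], [472.79998779296875, 254.10000610351562], [460.1000061035156, 167.8000030517578], [457.0, 90.9000015258789]] [464.35275 211.4586 ] 78
scene full 1092 [ 4.89534527e+02 -1.87611440e+02 -3.06703335e-02] 1.1404844706558224
  spanner 358 rect [491.6 -80.1] [ 65.1 216.1] 84.0 pca yaw -0.049 x range [385.9 599.7] y at x450..540 [np.float64(-68.7), np.float64(-70.7), np.float64(-70.7), np.float64(-73.5), np.float64(-73.5)] top 60.2
  pliers 568 rect [ 485.6 -144.2] [184.9  59. ] 2.0 pca yaw -0.034 x range [395.3 574.4] y at x450..540 [np.float64(-162.2), np.float64(-148.1), np.float64(-136.4), np.float64(-146.4), np.float64(-150.3)] top 62.6
  wrench 811 rect [ 484.6 -216.6] [ 58.  204.9] 86.1 pca yaw -0.03 x range [381.9 584.3] y at x450..540 [np.float64(-229.6), np.float64(-230.6), np.float64(-231.6), np.float64(-232.5), np.float64(-233.1)] top 63.4
  level 796 rect [ 485.6 -306.4] [ 20.6 230.7] 88.4 pca yaw -0.025 x range [371.5 599.5] y at x450..540 [np.float64(-307.0), np.float6
[... 570 characters left out ...]
64(-68.9), np.float64(-68.8), np.float64(-70.7)] top 64.1
  pliers 487 rect [ 485.5 -147.3] [183.5  69. ] 0.1 pca yaw -0.041 x range [396.9 575.3] y at x450..540 [np.float64(-126.5), np.float64(-142.4), np.float64(-132.6), np.float64(-141.2), np.float64(-144.4)] top 63.3
  wrench 527 rect [ 484.9 -215.7] [ 57.8 204.3] 85.9 pca yaw -0.037 x range [382.6 585.7] y at x450..540 [np.float64(-220.5), np.float64(-221.9), np.float64(-222.6), np.float64(-224.1), np.float64(-224.4)] top 64.1
  level 442 rect [ 485.  -304.8] [ 27.4 226.1] 89.5 pca yaw -0.029 x range [372.2 594.4] y at x450..540 [np.float64(-302.0), np.float64(-301.5), np.float64(-303.4), np.float64(-304.7), np.float64(-303.7)] top 92.8
```

```bash
python3 -m pendant '[{"x":-0.02,"y":-0.04,"z":0.015,"wz":0.148},{"x":-0.04,"y":-0.08,"z":0.03,"wz":0.296},{"x":-0.06,"y":-0.11,"z":0.05,"wz":0.444},{"x":-0.06,"y":-0.11,"z":0.05,"wz":0.592},{"x":-0.06,"y":-0.11,"z":0.05,"wz":0.74}]'
python3 -m pendant '[{"x":-0.02,"y":-0.04,"z":0.015,"wz":0.148},{"x":-0.04,"y":-0.07,"z":0.03,"wz":0.296},{"x":-0.05,"y":-0.08,"z":0.03,"wz":0.444},{"x":-0.05,"y":-0.08,"z":0.03,"wz":0.592},{"x":-0.05,"y":-0.08,"z":0.03,"wz":0.74}]'
python3 -m pendant '[{"wz":0.06,"gripper":0.0},{"wz":0.06,"gripper":0.0},{"wz":0.06,"gripper":0.0},{"wz":0.06,"gripper":0.0}]'
python3 - <<'E'
from h import *
s=status.observe(); print(s["qpos"].round(3),s["gripper_width"],s["t"])
p,d,i=cam("wrist"); cv2.imwrite("pics/w0.png",p); np.savez("/tmp/w0.npz",p=p,d=d,w=world(d,i)); print(i)
E
```

```text
[-0.218  0.105  0.097  1.564 -0.     1.353] 84.85466929480663 0.1
{'camera_matrix': array([[376.13992886,   0.        , 282.78052192],
       [  0.        , 376.13992886, 210.86087358],
       [  0.        ,   0.        ,   1.        ]]), 'position': array([600.49330824,  74.02427463, 374.05674917]), 'attitude': array([ 9.89129389e-01, -1.47045211e-01,  8.69979293e-04,  3.94240674e-05])}invalid input at $[0]: expected keys x, y, z, wx, wy, wz, gripper
invalid input at $[0]: expected keys x, y, z, wx, wy, wz, gripper
invalid input at $[0]: expected keys x, y, z, wx, wy, wz, gripper
```

View pics/w0.png

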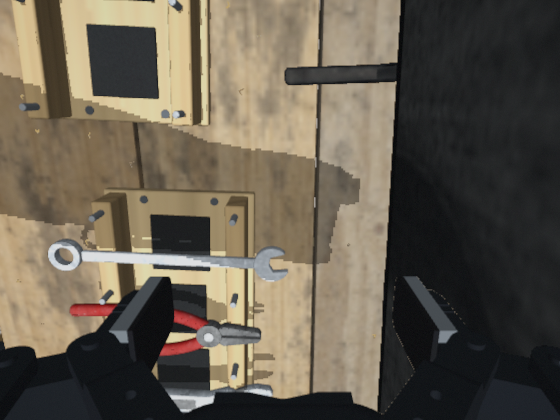

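The picture shows the spanner, at about (65,255)–(270,262), and the pliers. The camera sits on the gripper's tool-x side. All keys are required in each row, so I'll rerun the moves.

```bash
python3 -m pendant '[{"x":-0.02,"y":-0.04,"z":0.015,"wx":0,"wy":0,"wz":0.148,"gripper":0},{"x":-0.04,"y":-0.08,"z":0.03,"wx":0,"wy":0,"wz":0.296,"gripper":0},{"x":-0.06,"y":-0.11,"z":0.05,"wx":0,"wy":0,"wz":0.444,"gripper":0},{"x":-0.06,"y":-0.11,"z":0.05,"wx":0,"wy":0,"wz":0.592,"gripper":0},{"x":-0.06,"y":-0.11,"z":0.05,"wx":0,"wy":0,"wz":0.74,"gripper":0}]'
python3 -m pendant '[{"x":-0.02,"y":-0.04,"z":0.015,"wx":0,"wy":0,"wz":0.148,"gripper":0},{"x":-0.04,"y":-0.07,"z":0.03,"wx":0,"wy":0,"wz":0.296,"gripper":0},{"x":-0.05,"y":-0.08,"z":0.03,"wx":0,"wy":0,"wz":0.444,"gripper":0},{"x":-0.05,"y":-0.08,"z":0.03,"wx":0,"wy":0,"wz":0.592,"gripper":0},{"x":-0.05,"y":-0.08,"z":0.03,"wx":0,"wy":0,"wz":0.74,"gripper":0}]'
python3 -m pendant '[{"x":0,"y":0,"z":0,"wx":0,"wy":0,"wz":0.06,"gripper":0},{"x":0,"y":0,"z":0,"wx":0,"wy":0,"wz":0.06,"gripper":0},{"x":0,"y":0,"z":0,"wx":0,"wy":0,"wz":0.06,"gripper":0}]'
python3 - <<'E'
from h import *
s=status.observe(); print(s["qpos"].round(3),s["gripper_width"],s["t"])
p,d,i=cam("wrist"); cv2.imwrite("pics/w1.png",p); np.savez("/tmp/w1.npz",p=p,d=d,w=world(d,i)); print(i)
E
```

```text
t: 0.65
ee_pos: [539.7, -111.3, 296.0]
tcp_rot: [0.001, 0.403, 0.915, 0.0]
force: [0.0, 0.3, -0.1]
gripper_width: 42.7
finger_force: 0.0
t: 1.15
ee_pos: [489.6, -190.6, 325.3]
tcp_rot: [-0.0, 0.045, 0.999, 0.0]
force: [0.4, 1.0, 0.9]
gripper_width: 42.8
finger_force: 0.0
t: 1.45
ee_pos: [490.0, -189.9, 325.1]
tcp_rot: [-0.0, 0.019, 1.0, 0.0]
force: [-0.6, -0.1, 0.2]
gripper_width: 42.7
finger_force: 0.0
[-0.619 -0.088  0.051  1.71   0.    -0.582] 42.67102028341951 1.45
{'camera_matrix': array([[376.13992886,   0.        , 282.78052192],
       [  0.        , 376.13992886, 210.86087358],
       [  0.        ,   0.        ,   1.        ]]), 'position': array([ 416.31297068, -187.6143982 ,  454.61691106]), 'attitude': array([ 0.71236337, -0.10561344, -0.10231244,  0.68623348])}
```

View pics/w1.png

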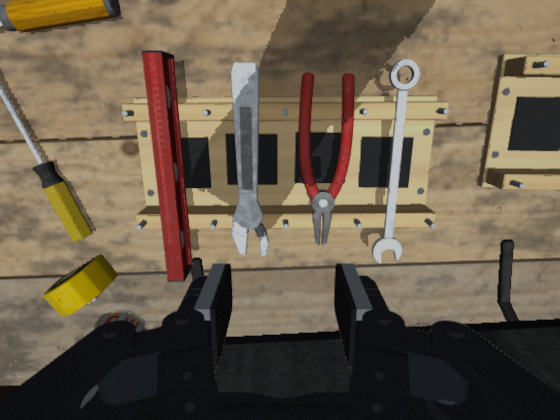

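Clear view: level, wrench, pliers and spanner from image left to right, all four on the full rack. I'll fit them from this depth image.

```bash
cat > tools.py <<'E'
from fit import *
def tools(W,which):
    out={}
    for nm,(x0,y0,lo,hi) in which.items():
        h=W[...,2]; k=(h>lo)&(h<hi)&(abs(W[...,1]-y0)<32)&(abs(W[...,0]-x0)<125)
        P=W[k]
        X=np.percentile(P[:,0],[.3,99.7]); mids=[]
        for xs in np.arange(X[0]+5,X[1]-5,3):
            q=P[abs(P[:,0]-xs)<2.5]
            if len(q)>3: mids.append((xs,(q[:,1].min()+q[:,1].max())/2,np.ptp(q[:,1])))
        m=np.array(mids); f=np.polyfit(m[:,0],m[:,1],1)
        for _ in range(4):
            r=abs(m[:,1]-np.polyval(f,m[:,0])); f=np.polyfit(*m[r<=max(np.median(r)*2,.8)][:,:2].T,1)
        xc=X.mean(); out[nm]=(xc,np.polyval(f,xc),np.arctan(f[0]))
        print(nm,'centre',np.round([xc,np.polyval(f,xc)],1),'yaw',round(np.arctan(f[0]),3),'len',np.ptp(X).round(1),'midwidth',np.median(m[abs(m[:,0]-xc)<12,2]).round(1),'top',np.percentile(P[:,2],95).round(1))
    return out
E
python3 - <<'E'
from tools import *
z=np.load("/tmp/w1.npz"); W=z["w"].copy(); W[z["d"]==0]=1e4
g=(489,-187.5)
k=(abs(W[...,2]-50)<1.8)&(abs(W[...,0]-g[0])<90)&(abs(W[...,1]-g[1])<185)
# drop points near tools' edges
t=tools(W,{"spanner":(492,-71,52,75),"pliers":(486,-146,53.5,75),"wrench":(485,-227,55,75),"level":(485,-305,83,100)})
for nm,(x,y,a) in t.items():
    k&=abs(W[...,1]-y-(W[...,0]-x)*np.tan(a))>{"spanner":20,"pliers":32,"wrench":26,"level":16}[nm]
print(k.sum(),rack(W[k],g))
c,s=np.cos(-.032),np.sin(-.032); 
P=W[k]; p,_=rack(P,g); d=P[:,:2]-p[:2]; c,s=np.cos(p[2]),np.sin(p[2]); x=d[:,0]*c+d[:,1]*s;y=d[:,1]*c-d[:,0]*s
print('rails x',[np.percentile(x[m],[2,98]).round(1) for m in (x>0,x<0)],'y',np.percentile(y,[.5,99.5]).round(1))
E
```

```text
spanner centre [492.9 -70.4] yaw -0.049 len 214.3 midwidth 10.0 top 58.7
pliers centre [ 484.8 -146.4] yaw -0.046 len 179.4 midwidth 51.8 top 62.4
wrench centre [ 484.  -228.2] yaw -0.043 len 202.1 midwidth 22.2 top 63.1
level centre [ 486.1 -306.6] yaw -0.025 len 227.7 midwidth 17.8 top 91.9
3568 (array([ 4.90415796e+02, -1.89518847e+02, -3.11482637e-02]), np.float64(0.0057563202746367375))
rails x [array([51.3, 68.5]), array([-68.2, -51.1])] y [-166.4  170.1]
```

```bash
python3 -m pendant '[{"x":0.001,"y":0.04,"z":-0.02,"wx":0,"wy":0,"wz":-0.018,"gripper":0},{"x":0.002,"y":0.08,"z":-0.06,"wx":0,"wy":0,"wz":-0.018,"gripper":0},{"x":0.003,"y":0.119,"z":-0.1,"wx":0,"wy":0,"wz":-0.018,"gripper":0},{"x":0.003,"y":0.1195,"z":-0.145,"wx":0,"wy":0,"wz":-0.018,"gripper":0},{"x":0.003,"y":0.1195,"z":-0.19,"wx":0,"wy":0,"wz":-0.018,"gripper":0}]'
python3 -m pendant '[{"x":0,"y":0,"z":-0.04,"wx":0,"wy":0,"wz":0,"gripper":0},{"x":0,"y":0,"z":-0.07,"wx":0,"wy":0,"wz":0,"gripper":0},{"x":0,"y":0,"z":-0.087,"wx":0,"wy":0,"wz":0,"gripper":0},{"x":0,"y":0,"z":-0.087,"wx":0,"wy":0,"wz":0,"gripper":0}]'
python3 - <<'E'
from h import *
p,d,i=cam("scene"); cv2.imwrite("pics/s1.png",cv2.resize(p[180:330,200:420],None,fx=3,fy=3,interpolation=2))
E
```

```text
t: 2.0
ee_pos: [493.3, -68.9, 134.2]
tcp_rot: [0.001, 0.026, 1.0, -0.0]
force: [1.0, -0.1, -0.8]
gripper_width: 42.5
finger_force: 0.0
t: 2.4
ee_pos: [491.0, -69.6, 45.6]
tcp_rot: [-0.002, 0.027, 1.0, 0.001]
force: [-0.1, 0.5, 0.5]
gripper_width: 42.8
finger_force: 0.0
```

View pics/s1.png

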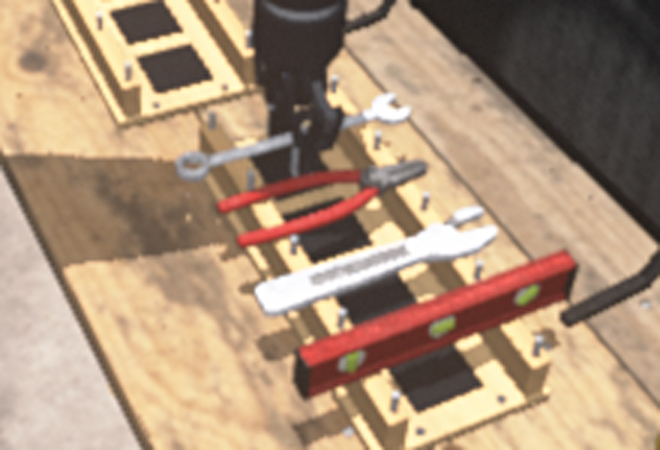

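```bash
python3 -m pendant '[{"x":0,"y":0,"z":0,"wx":0,"wy":0,"wz":0,"gripper":-1},{"x":0,"y":0,"z":0,"wx":0,"wy":0,"wz":0,"gripper":-1},{"x":0,"y":0,"z":0,"wx":0,"wy":0,"wz":0,"gripper":-1},{"x":0,"y":0,"z":0,"wx":0,"wy":0,"wz":0,"gripper":-1},{"x":0,"y":0,"z":0,"wx":0,"wy":0,"wz":0,"gripper":-1}]' 70
python3 -m pendant '[{"x":0,"y":0,"z":0.02,"wx":0,"wy":0,"wz":0,"gripper":-1},{"x":0,"y":0,"z":0.06,"wx":0,"wy":0,"wz":0,"gripper":-1},{"x":0,"y":0,"z":0.1,"wx":0,"wy":0,"wz":0,"gripper":-1},{"x":0,"y":0,"z":0.14,"wx":0,"wy":0,"wz":0,"gripper":-1},{"x":0,"y":0,"z":0.18,"wx":0,"wy":0,"wz":0,"gripper":-1}]'
python3 -m pendant '[{"x":-0.005,"y":0.04,"z":0.02,"wx":0,"wy":0,"wz":0,"gripper":-1},{"x":-0.01,"y":0.085,"z":0.04,"wx":0,"wy":0,"wz":0,"gripper":-1},{"x":-0.015,"y":0.13,"z":0.06,"wx":0,"wy":0,"wz":0,"gripper":-1},{"x":-0.025,"y":0.17,"z":0.08,"wx":0,"wy":0,"wz":0,"gripper":-1},{"x":-0.036,"y":0.215,"z":0.09,"wx":0,"wy":0,"wz":0,"gripper":-1}]'
python3 -m pendant '[{"x":0,"y":0.04,"z":0,"wx":0,"wy":0,"wz":0,"gripper":-1},{"x":0,"y":0.06,"z":0,"wx":0,"wy":0,"wz":0,"gripper":-1},{"x":0,"y":0.06,"z":0,"wx":0,"wy":0,"wz":0,"gripper":-1}]'
python3 - <<'E'
from tools import *
s=status.observe(); print(s["qpos"].round(3),s["ee_pos"],s["tcp_rot"])
p,d,i=cam("wrist"); cv2.imwrite("pics/w2.png",p); W=world(d,i); W[d==0]=1e4; np.savez("/tmp/w2.npz",p=p,d=d,w=W)
g=(462,225)
k=(abs(W[...,2]-50)<1.8)&(abs(W[...,0]-g[0])<90)&(abs(W[...,1]-g[1])<190)
P=W[k]; p,_=rack(P,g); print(p); d=P[:,:2]-p[:2]; c,s=np.cos(p[2]),np.sin(p[2]); x=d[:,0]*c+d[:,1]*s;y=d[:,1]*c-d[:,0]*s
print('rails x',[np.percentile(x[m],[2,98]).round(1) for m in (x>0,x<0)],'y',np.percentile(y,[.5,99.5]).round(1))
E
```

```text
t: 2.95
ee_pos: [494.1, -71.0, 50.0]
tcp_rot: [0.001, 0.027, 1.0, -0.0]
force: [-1.1, 0.8, 7.4]
gripper_width: 8.4
finger_force: 68.4
t: 3.45
ee_pos: [492.9, -70.5, 230.5]
tcp_rot: [0.0, 0.027, 1.0, -0.0]
force: [0.7, -0.6, -0.6]
gripper_width: 8.2
finger_force: 68.5
t: 3.95
ee_pos: [457.0, 145.8, 320.7]
tcp_rot: [0.002, 0.027, 1.0, 0.0]
force: [2.0, 0.2, -0.6]
gripper_width: 8.3
finger_force: 68.6
t: 4.25
ee_pos: [456.6, 206.8, 318.8]
tcp_rot: [0.0, 0.025, 1.0, 0.0]
force: [0.5, -1.0, -1.2]
gripper_width: 7.6
finger_force: 68.6
[ 1.630e-01 -1.660e-01 -3.300e-02  1.703e+00  1.000e-03  2.130e-01] [456.57088279 206.82621439 318.79458064] [3.00509998e-04 2.48316134e-02 9.99691542e-01 3.49114835e-04]
[ 4.62292237e+02  2.22874692e+02 -4.92336048e-02]
rails x [array([51.3, 68.6]), array([-68.1, -51.1])] y [-167.1  167.1]
```

View pics/w2.png

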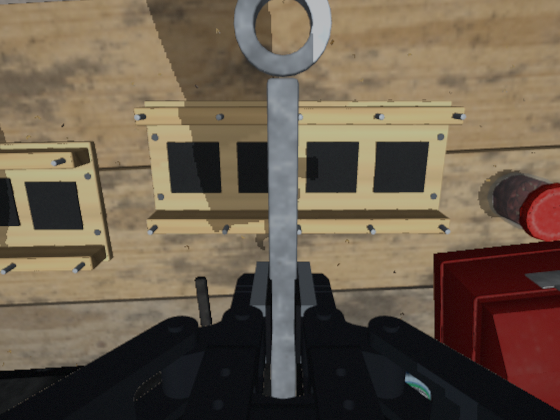

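The spanner is held square, and pads 1, 3 and 4 are visible. I'll refine the empty rack's y from the pads.

Run:
```python
from h import *
for f,c0,a,m in (("/tmp/w2.npz",(462.3,224),-.0485,0),("/tmp/side0.npz",(462.3,224),-.0485,0),("/tmp/scene0.npz",(462.3,224),-.0485,0)):
    z=np.load(f);W=z["w"];C=z["p"].astype(int)
    c,s=np.cos(a),np.sin(a);dx=W[...,0]-c0[0];dy=W[...,1]-c0[1];x=dx*c+dy*s;y=dy*c-dx*s
    for b in (120,40,-40,-120):
        k=(z["d"]>0)&(C.max(-1)<80)&(abs(W[...,2]-15)<5)&(abs(x)<45)&(abs(y-b)<40)
        if k.sum()>30: print(f,b,k.sum(),'x',np.percentile(x[k],[3,97]).round(1),'y',np.percentile(y[k],[2,98]).round(1),'mid y',np.percentile(y[k],[2,98]).mean().round(1), 'z',np.median(W[...,2][k]).round(1))
```

```text
/tmp/w2.npz 120 2536 x [-27.4  27.7] y [ 90.4 147.3] mid y 118.9 z 15.8
/tmp/w2.npz 40 2545 x [-27.5  27.6] y [10.7 67.5] mid y 39.1 z 15.7
/tmp/w2.npz -40 1534 x [-27.6  28.6] y [-69.9 -36. ] mid y -53.0 z 15.7
/tmp/w2.npz -120 2578 x [-27.7  28.5] y [-148.5  -91.7] mid y -120.1 z 15.6
/tmp/side0.npz 120 786 x [-26.9  25.3] y [ 94.  147.4] mid y 120.7 z 15.2
/tmp/side0.npz 40 626 x [-26.6  25. ] y [15.  67.5] mid y 41.2 z 15.3
/tmp/side0.npz -40 508 x [-26.3  24.9] y [-64.2 -12.4] mid y -38.3 z 15.5
/tmp/side0.npz -120 420 x [-26.4  24.3] y [-144.1  -92.6] mid y -118.3 z 15.5
/tmp/scene0.npz 120 119 x [-22.8  22.8] y [ 91.2 136.9] mid y 114.0 z 14.4
/tmp/scene0.npz 40 130 x [-24.5  23.6] y [10.8 57.7] mid y 34.3 z 14.6
/tmp/scene0.npz -40 145 x [-24.6  23.2] y [-68.  -20.4] mid y -44.2 z 14.3
/tmp/scene0.npz -120 192 x [-24.4  23.6] y [-148.8 -101.1] mid y -125.0 z 14.8
```

```bash
python3 -m pendant '[{"x":0,"y":-0.04,"z":-0.01,"wx":0,"wy":0,"wz":0,"gripper":-1},{"x":0,"y":-0.08,"z":-0.03,"wx":0,"wy":0,"wz":0,"gripper":-1},{"x":-0.0005,"y":-0.101,"z":-0.07,"wx":0,"wy":0,"wz":0,"gripper":-1},{"x":-0.0005,"y":-0.101,"z":-0.11,"wx":0,"wy":0,"wz":0,"gripper":-1},{"x":-0.0005,"y":-0.101,"z":-0.15,"wx":0,"wy":0,"wz":0,"gripper":-1}]'
python3 -m pendant '[{"x":0,"y":0,"z":-0.03,"wx":0,"wy":0,"wz":0,"gripper":-1},{"x":0,"y":0,"z":-0.06,"wx":0,"wy":0,"wz":0,"gripper":-1},{"x":0,"y":0,"z":-0.085,"wx":0,"wy":0,"wz":0,"gripper":-1},{"x":0,"y":0,"z":-0.105,"wx":0,"wy":0,"wz":0,"gripper":-1},{"x":0,"y":0,"z":-0.105,"wx":0,"wy":0,"wz":0,"gripper":-1}]'
python3 - <<'E'
from tools import *
for j in range(3): s=status.observe(); print(s["ee_pos"].round(1),s["tcp_rot"].round(3)); p,d,i=cam("wrist")
print(i["position"])
cv2.imwrite("pics/w3.png",p); W=world(d,i); W[d==0]=1e4; np.savez("/tmp/w3.npz",p=p,d=d,w=W)
E
```

```text
t: 4.8
ee_pos: [456.7, 101.5, 167.2]
tcp_rot: [0.001, 0.028, 1.0, -0.0]
force: [0.5, -0.8, -0.4]
gripper_width: 8.0
finger_force: 68.7
t: 5.3
ee_pos: [454.5, 102.6, 60.8]
tcp_rot: [-0.002, 0.027, 1.0, -0.0]
force: [-0.9, 0.0, -0.9]
gripper_width: 7.8
finger_force: 68.7
[454.5 102.6  60.8] [-0.002  0.027  1.    -0.   ]
[455.7 102.7  62.7] [-0.001  0.027  1.    -0.   ]
[456.6 102.8  63.9] [-0.     0.027  1.    -0.   ]
[382.95278896 106.4070761  193.37947341]
```

View pics/w3.png

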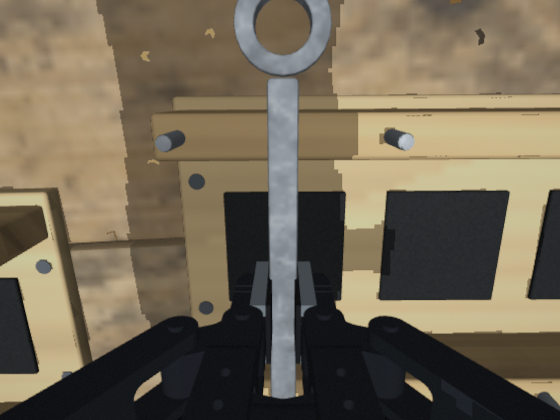

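The spanner axis (u≈283) lies midway between the pin tops (u≈165 and 405), so it is aligned with the bay. Lowering now.

```bash
python3 -m pendant '[{"x":0,"y":0,"z":-0.006,"wx":0,"wy":0,"wz":0,"gripper":-1},{"x":0,"y":0,"z":-0.011,"wx":0,"wy":0,"wz":0,"gripper":-1},{"x":0,"y":0,"z":-0.014,"wx":0,"wy":0,"wz":0,"gripper":-1},{"x":0,"y":0,"z":-0.014,"wx":0,"wy":0,"wz":0,"gripper":-1},{"x":0,"y":0,"z":-0.014,"wx":0,"wy":0,"wz":0,"gripper":-1}]'
python3 -m pendant '[{"x":0,"y":0,"z":-0.001,"wx":0,"wy":0,"wz":0,"gripper":-1},{"x":0,"y":0,"z":-0.001,"wx":0,"wy":0,"wz":0,"gripper":-1},{"x":0,"y":0,"z":-0.001,"wx":0,"wy":0,"wz":0,"gripper":-1}]'
```

```text
t: 5.95
ee_pos: [456.8, 103.4, 50.0]
tcp_rot: [0.0, 0.026, 1.0, -0.0]
force: [-2.6, -1.0, 6.3]
gripper_width: 8.2
finger_force: 69.5
t: 6.25
ee_pos: [456.8, 103.5, 50.0]
tcp_rot: [0.0, 0.026, 1.0, -0.0]
force: [-7.5, -0.2, 15.8]
gripper_width: 8.1
finger_force: 70.7
```

```bash
python3 -m pendant '[{"x":0,"y":0,"z":0,"wx":0,"wy":0,"wz":0,"gripper":-0.4},{"x":0,"y":0,"z":0,"wx":0,"wy":0,"wz":0,"gripper":-0.4},{"x":0,"y":0,"z":0,"wx":0,"wy":0,"wz":0,"gripper":-0.2},{"x":0,"y":0,"z":0.01,"wx":0,"wy":0,"wz":0,"gripper":-0.2},{"x":0,"y":0,"z":0.04,"wx":0,"wy":0,"wz":0,"gripper":-0.2}]'
python3 -m pendant '[{"x":0,"y":0,"z":0.04,"wx":0,"wy":0,"wz":0,"gripper":0},{"x":0,"y":0,"z":0.08,"wx":0,"wy":0,"wz":0,"gripper":0},{"x":0,"y":-0.03,"z":0.11,"wx":0,"wy":0,"wz":0,"gripper":0},{"x":0,"y":-0.07,"z":0.13,"wx":0,"wy":0,"wz":0,"gripper":0},{"x":0.005,"y":-0.11,"z":0.13,"wx":0,"wy":0,"wz":0,"gripper":0.3}]'
python3 -m pendant '[{"x":0.005,"y":-0.045,"z":0,"wx":0,"wy":0,"wz":0,"gripper":0.7},{"x":0.01,"y":-0.09,"z":0,"wx":0,"wy":0,"wz":0,"gripper":0.7},{"x":0.02,"y":-0.13,"z":0,"wx":0,"wy":0,"wz":0,"gripper":0.7},{"x":0.0235,"y":-0.14,"z":-0.03,"wx":0,"wy":0,"wz":0,"gripper":0.7},{"x":0.0235,"y":-0.14,"z":-0.06,"wx":0,"wy":0,"wz":0,"gripper":0.7}]'
python3 -m pendant '[{"x":0,"y":0,"z":0,"wx":0,"wy":0,"wz":0,"gripper":0.7},{"x":0,"y":0,"z":0,"wx":0,"wy":0,"wz":0,"gripper":0.7}]'
python3 - <<'E'
from tools import *
s=status.observe(); print(s["ee_pos"],s["tcp_rot"])
p,d,i=cam("wrist"); cv2.imwrite("pics/w4.png",p); W=world(d,i); W[d==0]=1e4
p,d,i=cam("side"); cv2.imwrite("pics/sd4.png",cv2.resize(p[100:380,200:400],None,fx=2.1,fy=2.1))
E
```

```text
t: 6.75
ee_pos: [454.5, 103.6, 86.6]
tcp_rot: [-0.002, 0.026, 1.0, 0.0]
force: [0.7, -0.1, -0.0]
gripper_width: 34.0
finger_force: 0.0
t: 7.25
ee_pos: [462.6, -7.8, 222.6]
tcp_rot: [0.003, 0.026, 1.0, -0.001]
force: [0.6, 0.6, 0.0]
gripper_width: 55.0
finger_force: 0.0
t: 7.75
ee_pos: [485.8, -149.0, 158.8]
tcp_rot: [0.001, 0.028, 1.0, -0.001]
force: [-0.2, -0.2, 0.1]
gripper_width: 72.5
finger_force: 0.0
t: 7.95
ee_pos: [484.8, -146.2, 159.1]
tcp_rot: [-0.0, 0.026, 1.0, 0.0]
force: [0.4, -0.0, 1.2]
gripper_width: 72.7
finger_force: 0.0
[ 484.8195175  -146.23564527  159.12725542] [-2.01155643e-04  2.64004066e-02  9.99651413e-01  1.76643684e-04]
```

View pics/w4.png

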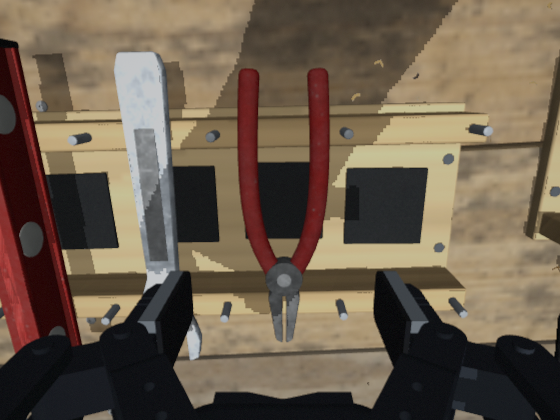

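View pics/sd4.png

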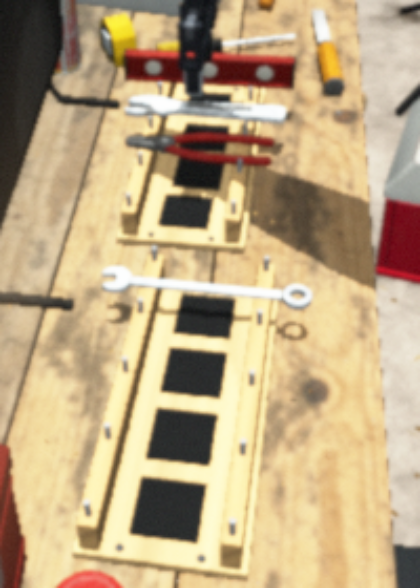

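The spanner lies across both rails in the rightmost bay. The pliers are centred under the jaws, so I'll descend and grip.

```bash
python3 -m pendant '[{"x":0,"y":0,"z":-0.04,"wx":0,"wy":0,"wz":0.003,"gripper":0.7},{"x":0,"y":0,"z":-0.075,"wx":0,"wy":0,"wz":0.003,"gripper":0.7},{"x":0,"y":0,"z":-0.1,"wx":0,"wy":0,"wz":0.003,"gripper":0.7},{"x":0,"y":0,"z":-0.112,"wx":0,"wy":0,"wz":0.003,"gripper":0.7},{"x":0,"y":0,"z":-0.112,"wx":0,"wy":0,"wz":0.003,"gripper":0.7}]'
python3 -m pendant '[{"x":0,"y":0,"z":0,"wx":0,"wy":0,"wz":0,"gripper":0.7},{"x":0,"y":0,"z":0,"wx":0,"wy":0,"wz":0,"gripper":0},{"x":0,"y":0,"z":0,"wx":0,"wy":0,"wz":0,"gripper":0},{"x":0,"y":0,"z":0,"wx":0,"wy":0,"wz":0,"gripper":0},{"x":0,"y":0,"z":0,"wx":0,"wy":0,"wz":0,"gripper":0}]' 80
python3 -m pendant '[{"x":0,"y":0,"z":0.015,"wx":0,"wy":0,"wz":0,"gripper":0},{"x":0,"y":0,"z":0.04,"wx":0,"wy":0,"wz":0,"gripper":0},{"x":0,"y":0,"z":0.08,"wx":0,"wy":0,"wz":0,"gripper":0},{"x":0,"y":0,"z":0.12,"wx":0,"wy":0,"wz":0,"gripper":0},{"x":0,"y":0,"z":0.15,"wx":0,"wy":0,"wz":0,"gripper":0}]'
```

```text
t: 8.55
ee_pos: [484.9, -146.1, 46.2]
tcp_rot: [-0.0, 0.025, 1.0, 0.0]
force: [-0.5, 0.3, 0.4]
gripper_width: 72.5
finger_force: 0.0
t: 9.05
ee_pos: [486.2, -147.1, 49.0]
tcp_rot: [0.001, 0.025, 1.0, -0.001]
force: [-4.0, 1.3, 11.9]
gripper_width: 50.2
finger_force: 79.6
t: 9.55
ee_pos: [485.4, -146.7, 200.2]
tcp_rot: [0.001, 0.025, 1.0, -0.001]
force: [-0.5, -0.0, -2.5]
gripper_width: 50.1
finger_force: 82.8
```

```bash
python3 -m pendant '[{"x":-0.002,"y":0.035,"z":0,"wx":0,"wy":0,"wz":0,"gripper":0},{"x":-0.006,"y":0.08,"z":0,"wx":0,"wy":0,"wz":0,"gripper":0},{"x":-0.01,"y":0.125,"z":0,"wx":0,"wy":0,"wz":0,"gripper":0},{"x":-0.014,"y":0.17,"z":0,"wx":0,"wy":0,"wz":0,"gripper":0},{"x":-0.018,"y":0.21,"z":0,"wx":0,"wy":0,"wz":0,"gripper":0}]'
python3 -m pendant '[{"x":-0.004,"y":0.045,"z":0,"wx":0,"wy":0,"wz":-0.003,"gripper":0},{"x":-0.0066,"y":0.09,"z":0,"wx":0,"wy":0,"wz":-0.003,"gripper":0},{"x":-0.0066,"y":0.115,"z":-0.02,"wx":0,"wy":0,"wz":-0.003,"gripper":0},{"x":-0.0066,"y":0.1198,"z":-0.05,"wx":0,"wy":0,"wz":-0.003,"gripper":0},{"x":-0.0066,"y":0.1198,"z":-0.08,"wx":0,"wy":0,"wz":-0.003,"gripper":0}]'
python3 -m pendant '[{"x":0,"y":0,"z":-0.03,"wx":0,"wy":0,"wz":0,"gripper":0},{"x":0,"y":0,"z":-0.046,"wx":0,"wy":0,"wz":0,"gripper":0},{"x":0,"y":0,"z":-0.046,"wx":0,"wy":0,"wz":0,"gripper":0},{"x":0,"y":0,"z":-0.046,"wx":0,"wy":0,"wz":0,"gripper":0},{"x":0,"y":0,"z":-0.046,"wx":0,"wy":0,"wz":0,"gripper":0}]'
python3 - <<'E'
from tools import *
p,d,i=cam("wrist"); cv2.imwrite("pics/w5.png",p); W=world(d,i); W[d==0]=1e4; np.savez("/tmp/w5.npz",p=p,d=d,w=W)
E
```

```text
t: 10.05
ee_pos: [466.6, 65.4, 197.6]
tcp_rot: [0.001, 0.025, 1.0, 0.0]
force: [0.2, -0.3, -2.6]
gripper_width: 50.0
finger_force: 82.9
t: 10.55
ee_pos: [460.7, 184.7, 116.9]
tcp_rot: [0.001, 0.025, 1.0, 0.0]
force: [0.1, 0.0, -3.2]
gripper_width: 49.9
finger_force: 82.9
t: 11.05
ee_pos: [461.5, 183.4, 72.2]
tcp_rot: [0.001, 0.027, 1.0, 0.0]
force: [0.6, 0.1, -2.8]
gripper_width: 49.7
finger_force: 83.0
```

View pics/w5.png

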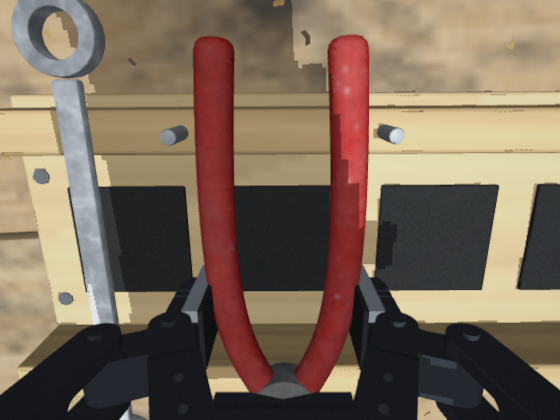

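```bash
python3 -m pendant '[{"x":0,"y":0,"z":-0.01,"wx":0,"wy":0,"wz":0,"gripper":0},{"x":0,"y":0,"z":-0.016,"wx":0,"wy":0,"wz":0,"gripper":0},{"x":0,"y":0,"z":-0.02,"wx":0,"wy":0,"wz":0,"gripper":0},{"x":0,"y":0,"z":-0.02,"wx":0,"wy":0,"wz":0,"gripper":0},{"x":0,"y":0,"z":-0.02,"wx":0,"wy":0,"wz":0,"gripper":0}]'
python3 -m pendant '[{"x":0,"y":0,"z":-0.001,"wx":0,"wy":0,"wz":0,"gripper":0},{"x":0,"y":0,"z":-0.001,"wx":0,"wy":0,"wz":0,"gripper":0}]'
```

```text
t: 11.6
ee_pos: [460.3, 183.3, 50.2]
tcp_rot: [-0.0, 0.026, 1.0, 0.0]
force: [-0.8, -0.2, -2.2]
gripper_width: 49.8
finger_force: 83.0
t: 11.8
ee_pos: [460.6, 183.3, 49.5]
tcp_rot: [0.0, 0.026, 1.0, 0.0]
force: [-0.6, 0.6, -0.5]
gripper_width: 49.7
finger_force: 83.0
```

```bash
python3 -m pendant '[{"x":0,"y":0,"z":-0.001,"wx":0,"wy":0,"wz":0,"gripper":0},{"x":0,"y":0,"z":-0.001,"wx":0,"wy":0,"wz":0,"gripper":0},{"x":0,"y":0,"z":-0.001,"wx":0,"wy":0,"wz":0,"gripper":0}]'
```

```text
t: 12.1
ee_pos: [460.6, 183.4, 49.3]
tcp_rot: [0.0, 0.026, 1.0, 0.0]
force: [-4.2, 0.4, 8.0]
gripper_width: 50.0
finger_force: 83.4
```

```bash
python3 -m pendant '[{"x":0,"y":0,"z":0,"wx":0,"wy":0,"wz":0,"gripper":0.5},{"x":0,"y":0,"z":0,"wx":0,"wy":0,"wz":0,"gripper":0.5},{"x":0,"y":0,"z":0,"wx":0,"wy":0,"wz":0,"gripper":0.5},{"x":0,"y":0,"z":0.01,"wx":0,"wy":0,"wz":0,"gripper":0.55},{"x":0,"y":0,"z":0.04,"wx":0,"wy":0,"wz":0,"gripper":0.55}]'
python3 -m pendant '[{"x":0,"y":0,"z":0.04,"wx":0,"wy":0,"wz":0,"gripper":0.5},{"x":0,"y":0,"z":0.08,"wx":0,"wy":0,"wz":0,"gripper":0.3},{"x":0,"y":-0.03,"z":0.11,"wx":0,"wy":0,"wz":0,"gripper":0.1},{"x":0,"y":-0.07,"z":0.13,"wx":0,"wy":0,"wz":0,"gripper":0.1},{"x":0.005,"y":-0.115,"z":0.13,"wx":0,"wy":0,"wz":0,"gripper":0.1}]'
python3 -m pendant '[{"x":0.004,"y":-0.045,"z":0,"wx":0,"wy":0,"wz":0.0055,"gripper":0.1},{"x":0.008,"y":-0.09,"z":0,"wx":0,"wy":0,"wz":0.0055,"gripper":0.1},{"x":0.012,"y":-0.135,"z":0,"wx":0,"wy":0,"wz":0.0055,"gripper":0.1},{"x":0.015,"y":-0.18,"z":0,"wx":0,"wy":0,"wz":0.0055,"gripper":0.1},{"x":0.0166,"y":-0.225,"z":0,"wx":0,"wy":0,"wz":0.0055,"gripper":0.1}]'
python3 -m pendant '[{"x":0.002,"y":-0.045,"z":0,"wx":0,"wy":0,"wz":0,"gripper":0.1},{"x":0.002,"y":-0.0715,"z":-0.03,"wx":0,"wy":0,"wz":0,"gripper":0.1},{"x":0.002,"y":-0.0715,"z":-0.06,"wx":0,"wy":0,"wz":0,"gripper":0.1},{"x":0.002,"y":-0.0715,"z":-0.06,"wx":0,"wy":0,"wz":0,"gripper":0.1}]'
python3 - <<'E'
from tools import *
s=status.observe(); print(s["ee_pos"],s["tcp_rot"])
p,d,i=cam("wrist"); a=p; W=world(d,i); W[d==0]=1e4
p,d,i=cam("side"); b=cv2.resize(p[100:380,200:400],None,fx=1.5,fy=1.5)
cv2.imwrite("pics/c6.png",np.hstack([cv2.resize(a,None,fx=.857,fy=1)[:420],b]))
E
```

```text
t: 12.6
ee_pos: [458.4, 183.1, 86.6]
tcp_rot: [-0.002, 0.027, 1.0, -0.0]
force: [-0.3, 0.6, 0.2]
gripper_width: 66.4
finger_force: 0.0
t: 13.1
ee_pos: [466.5, 67.5, 222.7]
tcp_rot: [0.003, 0.025, 1.0, -0.0]
force: [1.9, -0.5, -0.3]
gripper_width: 47.1
finger_force: 0.0
t: 13.6
ee_pos: [481.9, -158.7, 219.2]
tcp_rot: [0.001, 0.024, 1.0, -0.0]
force: [0.4, 0.1, 0.7]
gripper_width: 47.0
finger_force: 0.0
t: 14.0
ee_pos: [482.0, -227.6, 154.8]
tcp_rot: [-0.002, 0.025, 1.0, 0.002]
force: [0.1, 0.7, -0.4]
gripper_width: 46.8
finger_force: 0.0
[ 482.02009316 -227.55726392  154.84134545] [-0.00245112  0.02456643  0.99969316  0.00201697]
```

View pics/c6.png

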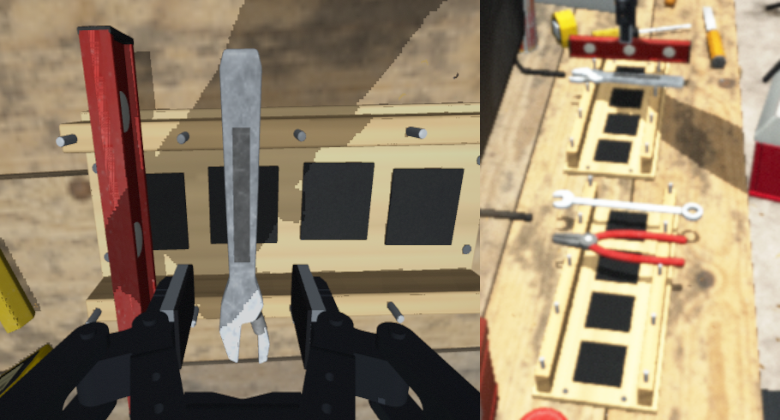

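The pliers lie in their bay. The jaws are centred on the wrench (u≈242), so I'll grip it.

```bash
python3 -m pendant '[{"x":0,"y":0,"z":-0.04,"wx":0,"wy":0,"wz":0,"gripper":0.1},{"x":0,"y":0,"z":-0.075,"wx":0,"wy":0,"wz":0,"gripper":0.1},{"x":0,"y":0,"z":-0.1,"wx":0,"wy":0,"wz":0,"gripper":0.1},{"x":0,"y":0,"z":-0.11,"wx":0,"wy":0,"wz":0,"gripper":0.1},{"x":0,"y":0,"z":-0.11,"wx":0,"wy":0,"wz":0,"gripper":0.1}]'
python3 -m pendant '[{"x":0,"y":0,"z":0,"wx":0,"wy":0,"wz":0,"gripper":0.1},{"x":0,"y":0,"z":0,"wx":0,"wy":0,"wz":0,"gripper":-0.8},{"x":0,"y":0,"z":0,"wx":0,"wy":0,"wz":0,"gripper":-0.8},{"x":0,"y":0,"z":0,"wx":0,"wy":0,"wz":0,"gripper":-0.8},{"x":0,"y":0,"z":0,"wx":0,"wy":0,"wz":0,"gripper":-0.8}]' 100
python3 -m pendant '[{"x":0,"y":0,"z":0.015,"wx":0,"wy":0,"wz":0,"gripper":-0.8},{"x":0,"y":0,"z":0.04,"wx":0,"wy":0,"wz":0,"gripper":-0.8},{"x":0,"y":0,"z":0.08,"wx":0,"wy":0,"wz":0,"gripper":-0.8},{"x":0,"y":0,"z":0.12,"wx":0,"wy":0,"wz":0,"gripper":-0.8},{"x":0,"y":0,"z":0.15,"wx":0,"wy":0,"wz":0,"gripper":-0.8}]'
```

```text
t: 14.6
ee_pos: [484.3, -227.8, 49.0]
tcp_rot: [-0.0, 0.023, 1.0, 0.0]
force: [-0.3, -0.4, 0.7]
gripper_width: 46.6
finger_force: 0.0
t: 15.1
ee_pos: [485.0, -228.9, 50.3]
tcp_rot: [0.001, 0.024, 1.0, -0.001]
force: [-0.6, 1.8, 7.4]
gripper_width: 19.7
finger_force: 97.8
t: 15.6
ee_pos: [484.3, -228.4, 202.2]
tcp_rot: [0.001, 0.024, 1.0, -0.001]
force: [0.6, -0.5, -1.5]
gripper_width: 19.9
finger_force: 98.3
```

```bash
python3 -m pendant '[{"x":-0.002,"y":0.035,"z":0,"wx":0,"wy":0,"wz":0,"gripper":-0.8},{"x":-0.004,"y":0.08,"z":0,"wx":0,"wy":0,"wz":0,"gripper":-0.8},{"x":-0.006,"y":0.125,"z":0,"wx":0,"wy":0,"wz":0,"gripper":-0.8},{"x":-0.008,"y":0.17,"z":0,"wx":0,"wy":0,"wz":0,"gripper":-0.8},{"x":-0.01,"y":0.215,"z":0,"wx":0,"wy":0,"wz":0,"gripper":-0.8}]'
python3 -m pendant '[{"x":-0.002,"y":0.045,"z":0,"wx":0,"wy":0,"wz":-0.0055,"gripper":-0.8},{"x":-0.004,"y":0.09,"z":0,"wx":0,"wy":0,"wz":-0.0055,"gripper":-0.8},{"x":-0.006,"y":0.135,"z":0,"wx":0,"wy":0,"wz":-0.0055,"gripper":-0.8},{"x":-0.008,"y":0.18,"z":0,"wx":0,"wy":0,"wz":-0.0055,"gripper":-0.8},{"x":-0.0098,"y":0.225,"z":0,"wx":0,"wy":0,"wz":-0.0055,"gripper":-0.8}]'
python3 -m pendant '[{"x":0,"y":0.04,"z":-0.01,"wx":0,"wy":0,"wz":0,"gripper":-0.8},{"x":0,"y":0.0515,"z":-0.05,"wx":0,"wy":0,"wz":0,"gripper":-0.8},{"x":0,"y":0.0515,"z":-0.09,"wx":0,"wy":0,"wz":0,"gripper":-0.8},{"x":0,"y":0.0515,"z":-0.115,"wx":0,"wy":0,"wz":0,"gripper":-0.8},{"x":0,"y":0.0515,"z":-0.126,"wx":0,"wy":0,"wz":0,"gripper":-0.8}]'
python3 -m pendant '[{"x":0,"y":0,"z":0,"wx":0,"wy":0,"wz":0,"gripper":-0.8},{"x":0,"y":0,"z":0,"wx":0,"wy":0,"wz":0,"gripper":-0.8},{"x":0,"y":0,"z":0,"wx":0,"wy":0,"wz":0,"gripper":-0.8}]'
python3 - <<'E'
from tools import *
p,d,i=cam("wrist"); cv2.imwrite("pics/w7.png",p)
E
```

```text
t: 16.1
ee_pos: [473.6, -11.6, 199.6]
tcp_rot: [0.001, 0.024, 1.0, -0.0]
force: [1.2, 1.1, -1.7]
gripper_width: 19.7
finger_force: 98.4
t: 16.6
ee_pos: [463.8, 213.7, 199.6]
tcp_rot: [0.001, 0.027, 1.0, 0.0]
force: [0.6, -0.4, -1.7]
gripper_width: 19.6
finger_force: 98.4
t: 17.1
ee_pos: [462.6, 263.0, 70.4]
tcp_rot: [-0.002, 0.026, 1.0, -0.001]
force: [0.1, 0.6, -1.8]
gripper_width: 19.8
finger_force: 98.5
t: 17.4
ee_pos: [465.6, 263.5, 74.5]
tcp_rot: [0.001, 0.027, 1.0, 0.001]
force: [-0.1, 1.0, -1.3]
gripper_width: 19.5
finger_force: 98.5
```

View pics/w7.png

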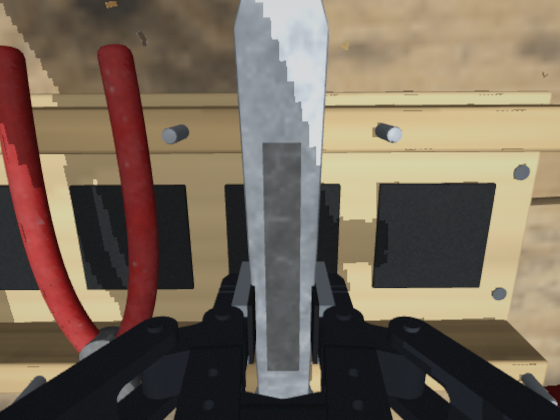

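The wrench is midway between the pins (u≈168 and 398). Lowering.

```bash
python3 -m pendant '[{"x":0,"y":0,"z":-0.01,"wx":0,"wy":0,"wz":0,"gripper":-0.8},{"x":0,"y":0,"z":-0.018,"wx":0,"wy":0,"wz":0,"gripper":-0.8},{"x":0,"y":0,"z":-0.021,"wx":0,"wy":0,"wz":0,"gripper":-0.8},{"x":0,"y":0,"z":-0.021,"wx":0,"wy":0,"wz":0,"gripper":-0.8},{"x":0,"y":0,"z":-0.021,"wx":0,"wy":0,"wz":0,"gripper":-0.8}]'
python3 -m pendant '[{"x":0,"y":0,"z":-0.001,"wx":0,"wy":0,"wz":0,"gripper":-0.8},{"x":0,"y":0,"z":-0.002,"wx":0,"wy":0,"wz":0,"gripper":-0.8},{"x":0,"y":0,"z":-0.002,"wx":0,"wy":0,"wz":0,"gripper":-0.8}]'
```

```text
t: 17.95
ee_pos: [464.1, 263.3, 51.0]
tcp_rot: [-0.0, 0.026, 1.0, -0.0]
force: [-0.3, 0.3, -2.2]
gripper_width: 19.8
finger_force: 98.5
t: 18.25
ee_pos: [464.3, 263.3, 50.4]
tcp_rot: [0.0, 0.026, 1.0, -0.0]
force: [-5.3, -2.3, 8.3]
gripper_width: 19.8
finger_force: 99.9
```

```bash
python3 -m pendant '[{"x":0,"y":0,"z":0,"wx":0,"wy":0,"wz":0,"gripper":0},{"x":0,"y":0,"z":0,"wx":0,"wy":0,"wz":0,"gripper":0},{"x":0,"y":0,"z":0,"wx":0,"wy":0,"wz":0,"gripper":0},{"x":0,"y":0,"z":0.01,"wx":0,"wy":0,"wz":0,"gripper":0},{"x":0,"y":0,"z":0.04,"wx":0,"wy":0,"wz":0,"gripper":0}]'
python3 -m pendant '[{"x":0,"y":0,"z":0.04,"wx":0,"wy":0,"wz":0,"gripper":0},{"x":0,"y":0,"z":0.08,"wx":0,"wy":0,"wz":0,"gripper":0},{"x":0,"y":-0.03,"z":0.11,"wx":0,"wy":0,"wz":0,"gripper":0},{"x":0,"y":-0.07,"z":0.13,"wx":0,"wy":0,"wz":0,"gripper":0},{"x":0.004,"y":-0.115,"z":0.13,"wx":0,"wy":0,"wz":0,"gripper":0}]'
python3 -m pendant '[{"x":0.004,"y":-0.045,"z":0,"wx":0,"wy":0,"wz":0.0235,"gripper":0},{"x":0.008,"y":-0.09,"z":0,"wx":0,"wy":0,"wz":0.0235,"gripper":0},{"x":0.01,"y":-0.135,"z":0,"wx":0,"wy":0,"wz":0.0235,"gripper":0},{"x":0.012,"y":-0.18,"z":0,"wx":0,"wy":0,"wz":0.0235,"gripper":0},{"x":0.0149,"y":-0.225,"z":0,"wx":0,"wy":0,"wz":0.0235,"gripper":0}]'
python3 -m pendant '[{"x":0.001,"y":-0.045,"z":0,"wx":0,"wy":0,"wz":0,"gripper":0},{"x":0.002,"y":-0.09,"z":0,"wx":0,"wy":0,"wz":0,"gripper":0},{"x":0.003,"y":-0.135,"z":0,"wx":0,"wy":0,"wz":0,"gripper":0},{"x":0.003,"y":-0.18,"z":0,"wx":0,"wy":0,"wz":0,"gripper":0},{"x":0.003,"y":-0.22,"z":0,"wx":0,"wy":0,"wz":0,"gripper":0}]'
python3 -m pendant '[{"x":0,"y":-0.0099,"z":-0.03,"wx":0,"wy":0,"wz":0,"gripper":0},{"x":0,"y":-0.0099,"z":-0.05,"wx":0,"wy":0,"wz":0,"gripper":0},{"x":0,"y":-0.0099,"z":-0.05,"wx":0,"wy":0,"wz":0,"gripper":0},{"x":0,"y":-0.0099,"z":-0.05,"wx":0,"wy":0,"wz":0,"gripper":0}]'
python3 - <<'E'
from tools import *
s=status.observe(); print(s["ee_pos"],s["tcp_rot"])
p,d,i=cam("wrist"); a=p; W=world(d,i); W[d==0]=1e4
tools(W,{"level":(486,-306,83,100)})
p,d,i=cam("side"); b=cv2.resize(p[100:380,200:400],None,fx=1.5,fy=1.5)
cv2.imwrite("pics/c8.png",np.hstack([cv2.resize(a,None,fx=.857,fy=1)[:420],b]))
E
```

```text
t: 18.75
ee_pos: [462.3, 262.7, 87.5]
tcp_rot: [-0.002, 0.027, 1.0, -0.001]
force: [0.4, -0.1, 0.1]
gripper_width: 42.9
finger_force: 0.0
t: 19.25
ee_pos: [469.3, 147.8, 223.7]
tcp_rot: [0.003, 0.025, 1.0, 0.0]
force: [0.9, -0.3, -0.6]
gripper_width: 42.7
finger_force: 0.0
t: 19.75
ee_pos: [482.9, -78.6, 220.3]
tcp_rot: [0.001, 0.015, 1.0, -0.0]
force: [0.6, -0.1, -1.0]
gripper_width: 43.0
finger_force: 0.0
t: 20.25
ee_pos: [485.8, -299.0, 220.1]
tcp_rot: [0.0, 0.015, 1.0, -0.0]
force: [-0.0, 0.9, 0.8]
gripper_width: 42.6
finger_force: 0.0
t: 20.65
ee_pos: [486.1, -306.4, 170.2]
tcp_rot: [0.0, 0.015, 1.0, 0.0]
force: [0.2, -0.3, 0.7]
gripper_width: 42.6
finger_force: 0.0
[ 486.12324861 -306.4028404   170.21215662] [3.23656442e-05 1.46835671e-02 9.99892189e-01 4.84845096e-05]
level centre [ 486.3 -306.9] yaw -0.025 len 227.3 midwidth 17.4 top 91.8
```

View pics/c8.png

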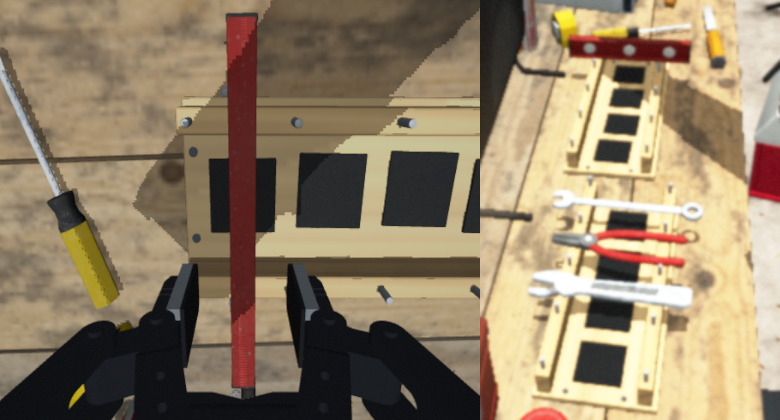

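Three tools are placed and the level is centred in the jaws. Gripping it.

```bash
python3 -m pendant '[{"x":0,"y":0,"z":-0.04,"wx":0,"wy":0,"wz":0,"gripper":0},{"x":0,"y":0,"z":-0.075,"wx":0,"wy":0,"wz":0,"gripper":0},{"x":0,"y":0,"z":-0.098,"wx":0,"wy":0,"wz":0,"gripper":0},{"x":0,"y":0,"z":-0.106,"wx":0,"wy":0,"wz":0,"gripper":0},{"x":0,"y":0,"z":-0.106,"wx":0,"wy":0,"wz":0,"gripper":0}]'
python3 -m pendant '[{"x":0,"y":0,"z":0,"wx":0,"wy":0,"wz":0,"gripper":0},{"x":0,"y":0,"z":0,"wx":0,"wy":0,"wz":0,"gripper":-0.8},{"x":0,"y":0,"z":0,"wx":0,"wy":0,"wz":0,"gripper":-0.8},{"x":0,"y":0,"z":0,"wx":0,"wy":0,"wz":0,"gripper":-0.8},{"x":0,"y":0,"z":0,"wx":0,"wy":0,"wz":0,"gripper":-0.8}]' 80
python3 -m pendant '[{"x":0,"y":0,"z":0.015,"wx":0,"wy":0,"wz":0,"gripper":-0.8},{"x":0,"y":0,"z":0.04,"wx":0,"wy":0,"wz":0,"gripper":-0.8},{"x":0,"y":0,"z":0.08,"wx":0,"wy":0,"wz":0,"gripper":-0.8},{"x":0,"y":0,"z":0.12,"wx":0,"wy":0,"wz":0,"gripper":-0.8},{"x":0,"y":0,"z":0.15,"wx":0,"wy":0,"wz":0,"gripper":-0.8}]'
```

```text
t: 21.25
ee_pos: [486.2, -306.3, 63.7]
tcp_rot: [-0.0, 0.015, 1.0, 0.0]
force: [0.8, 0.4, 0.6]
gripper_width: 42.6
finger_force: 0.0
t: 21.75
ee_pos: [486.9, -307.4, 65.2]
tcp_rot: [0.001, 0.015, 1.0, -0.001]
force: [-1.0, 1.0, 6.3]
gripper_width: 16.2
finger_force: 77.7
t: 22.25
ee_pos: [486.4, -306.8, 217.3]
tcp_rot: [0.001, 0.015, 1.0, -0.001]
force: [-0.3, 0.4, -1.2]
gripper_width: 16.4
finger_force: 78.1
```

```bash
python3 -m pendant '[{"x":-0.002,"y":0.035,"z":0,"wx":0,"wy":0,"wz":0,"gripper":-0.8},{"x":-0.003,"y":0.08,"z":0,"wx":0,"wy":0,"wz":0,"gripper":-0.8},{"x":-0.004,"y":0.125,"z":0,"wx":0,"wy":0,"wz":0,"gripper":-0.8},{"x":-0.005,"y":0.17,"z":0,"wx":0,"wy":0,"wz":0,"gripper":-0.8},{"x":-0.006,"y":0.215,"z":0,"wx":0,"wy":0,"wz":0,"gripper":-0.8}]'
python3 -m pendant '[{"x":-0.001,"y":0.045,"z":0,"wx":0,"wy":0,"wz":-0.0235,"gripper":-0.8},{"x":-0.002,"y":0.09,"z":0,"wx":0,"wy":0,"wz":-0.0235,"gripper":-0.8},{"x":-0.003,"y":0.135,"z":0,"wx":0,"wy":0,"wz":-0.0235,"gripper":-0.8},{"x":-0.004,"y":0.18,"z":0,"wx":0,"wy":0,"wz":-0.0235,"gripper":-0.8},{"x":-0.006,"y":0.225,"z":0,"wx":0,"wy":0,"wz":-0.0235,"gripper":-0.8}]'
python3 -m pendant '[{"x":-0.001,"y":0.045,"z":0,"wx":0,"wy":0,"wz":0,"gripper":-0.8},{"x":-0.002,"y":0.09,"z":0,"wx":0,"wy":0,"wz":0,"gripper":-0.8},{"x":-0.003,"y":0.135,"z":0,"wx":0,"wy":0,"wz":0,"gripper":-0.8},{"x":-0.005,"y":0.18,"z":0,"wx":0,"wy":0,"wz":0,"gripper":-0.8},{"x":-0.006,"y":0.2098,"z":-0.02,"wx":0,"wy":0,"wz":0,"gripper":-0.8}]'
python3 -m pendant '[{"x":0,"y":0,"z":-0.04,"wx":0,"wy":0,"wz":0,"gripper":-0.8},{"x":0,"y":0,"z":-0.08,"wx":0,"wy":0,"wz":0,"gripper":-0.8},{"x":0,"y":0,"z":-0.106,"wx":0,"wy":0,"wz":0,"gripper":-0.8},{"x":0,"y":0,"z":-0.106,"wx":0,"wy":0,"wz":0,"gripper":-0.8},{"x":0,"y":0,"z":-0.106,"wx":0,"wy":0,"wz":0,"gripper":-0.8}]'
python3 - <<'E'
from tools import *
p,d,i=cam("wrist"); cv2.imwrite("pics/w9.png",p)
E
```

```text
t: 22.75
ee_pos: [479.7, -90.0, 214.5]
tcp_rot: [0.0, 0.015, 1.0, -0.0]
force: [1.1, 0.1, -1.8]
gripper_width: 16.4
finger_force: 78.5
t: 23.25
ee_pos: [473.8, 135.2, 214.7]
tcp_rot: [0.001, 0.027, 1.0, 0.0]
force: [0.9, -0.2, -2.1]
gripper_width: 16.5
finger_force: 78.5
t: 23.75
ee_pos: [468.8, 346.6, 196.9]
tcp_rot: [0.002, 0.026, 1.0, 0.001]
force: [1.5, -0.7, -2.1]
gripper_width: 16.4
finger_force: 78.6
t: 24.25
ee_pos: [468.3, 343.3, 88.7]
tcp_rot: [0.0, 0.027, 1.0, 0.0]
force: [-0.1, -0.1, -2.2]
gripper_width: 16.2
finger_force: 78.7
```

View pics/w9.png

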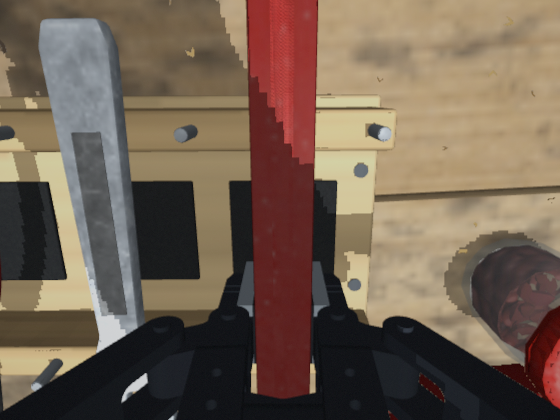

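The level (u≈283) is midway between the pins (178 and 388). Lowering.

```bash
python3 -m pendant '[{"x":0,"y":0,"z":-0.01,"wx":0,"wy":0,"wz":0,"gripper":-0.8},{"x":0,"y":0,"z":-0.018,"wx":0,"wy":0,"wz":0,"gripper":-0.8},{"x":0,"y":0,"z":-0.022,"wx":0,"wy":0,"wz":0,"gripper":-0.8},{"x":0,"y":0,"z":-0.022,"wx":0,"wy":0,"wz":0,"gripper":-0.8},{"x":0,"y":0,"z":-0.022,"wx":0,"wy":0,"wz":0,"gripper":-0.8}]'
python3 -m pendant '[{"x":0,"y":0,"z":-0.001,"wx":0,"wy":0,"wz":0,"gripper":-0.8},{"x":0,"y":0,"z":-0.0015,"wx":0,"wy":0,"wz":0,"gripper":-0.8},{"x":0,"y":0,"z":-0.0015,"wx":0,"wy":0,"wz":0,"gripper":-0.8}]'
```

```text
t: 24.8
ee_pos: [468.2, 343.2, 65.3]
tcp_rot: [0.0, 0.027, 1.0, 0.0]
force: [-1.0, -0.6, -1.5]
gripper_width: 16.5
finger_force: 78.8
t: 25.1
ee_pos: [468.2, 343.2, 65.1]
tcp_rot: [0.0, 0.026, 1.0, 0.0]
force: [-6.3, -2.3, 9.9]
gripper_width: 16.5
finger_force: 79.3
```

Seated. I'll release, rise and check everything from above.

```bash
python3 -m pendant '[{"x":0,"y":0,"z":0,"wx":0,"wy":0,"wz":0,"gripper":-0.2},{"x":0,"y":0,"z":0,"wx":0,"wy":0,"wz":0,"gripper":-0.1},{"x":0,"y":0,"z":0,"wx":0,"wy":0,"wz":0,"gripper":-0.1},{"x":0,"y":0,"z":0.01,"wx":0,"wy":0,"wz":0,"gripper":-0.1},{"x":0,"y":0,"z":0.04,"wx":0,"wy":0,"wz":0,"gripper":-0.1}]'
python3 -m pendant '[{"x":0,"y":0,"z":0.045,"wx":0,"wy":0,"wz":0,"gripper":0},{"x":0,"y":0,"z":0.09,"wx":0,"wy":0,"wz":0,"gripper":0},{"x":0,"y":-0.03,"z":0.13,"wx":0,"wy":0,"wz":0,"gripper":0},{"x":0,"y":-0.07,"z":0.17,"wx":0,"wy":0,"wz":0,"gripper":0},{"x":0,"y":-0.11,"z":0.21,"wx":0,"wy":0,"wz":0,"gripper":0}]'
python3 -m pendant '[{"x":0,"y":0,"z":0.01,"wx":0,"wy":0,"wz":0,"gripper":0},{"x":0,"y":-0.01,"z":0.01,"wx":0,"wy":0,"wz":0,"gripper":0},{"x":0,"y":-0.01,"z":0.01,"wx":0,"wy":0,"wz":0,"gripper":0},{"x":0,"y":-0.01,"z":0.01,"wx":0,"wy":0,"wz":0,"gripper":0}]'
python3 - <<'E'
from tools import *
p,d,i=cam("wrist"); cv2.imwrite("pics/w10.png",p); W=world(d,i); W[d==0]=1e4
t=tools(W,{"spanner":(456,103,52,75),"pliers":(460,183,53.5,75),"wrench":(464,263,55,75),"level":(468,343,83,100)})
g=(462.3,223.3); k=(abs(W[...,2]-50)<1.8)&(abs(W[...,0]-g[0])<90)&(abs(W[...,1]-g[1])<190)
for nm,(x,y,a) in t.items(): k&=abs(W[...,1]-y-(W[...,0]-x)*np.tan(a))>{"spanner":20,"pliers":32,"wrench":26,"level":16}[nm]
p,_=rack(W[k],g); print('rack',p); c,s=np.cos(p[2]),np.sin(p[2])
for nm,(x,y,a) in t.items():
    dx,dy=x-p[0],y-p[1]; print(nm,'rack frame',np.round([dx*c+dy*s,dy*c-dx*s],1),'yaw',round(a-p[2],3))
E
```

```text
t: 25.6
ee_pos: [466.3, 342.3, 101.8]
tcp_rot: [-0.002, 0.027, 1.0, -0.001]
force: [1.2, 0.0, 0.5]
gripper_width: 38.1
finger_force: 0.0
t: 26.1
ee_pos: [467.7, 241.6, 307.0]
tcp_rot: [0.001, 0.026, 1.0, 0.0]
force: [0.3, 0.3, 0.1]
gripper_width: 42.6
finger_force: 0.0
t: 26.5
ee_pos: [467.6, 232.8, 312.9]
tcp_rot: [-0.001, 0.026, 1.0, -0.0]
force: [0.2, -0.4, -0.3]
gripper_width: 42.7
finger_force: 0.0
spanner centre [456.4 103.4] yaw -0.052 len 215.1 midwidth 10.2 top 58.6
pliers centre [459.6 183.3] yaw -0.042 len 179.1 midwidth 52.4 top 62.7
wrench centre [463.2 262.7] yaw -0.047 len 201.9 midwidth 22.0 top 63.1
level centre [467.7 342.5] yaw -0.051 len 227.8 midwidth 18.0 top 92.0
rack [ 4.62326521e+02  2.22360131e+02 -4.87170284e-02]
spanner rack frame [-1.000e-01 -1.191e+02] yaw -0.003
pliers rack frame [ -0.8 -39.1] yaw 0.006
wrench rack frame [-1.1 40.3] yaw 0.002
level rack frame [ -0.5 120.3] yaw -0.002
```

View pics/w10.png

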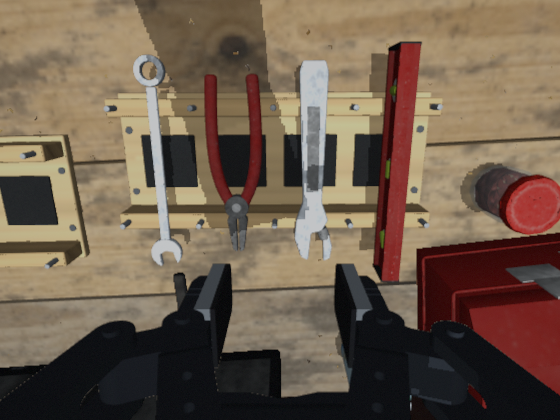

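All four tools are within about 1 mm and 0.01 rad of their bay middles, in reverse order, and the level is upright. Handing in.

```bash
python3 -c "from bench import ticket; print(ticket.close_job())"
```

```text
the job is handed in; nothing more can be done
None
```

All four tools are in the empty rack in reverse order, each within about 1 mm and 0.01 rad of its bay middle in the last camera check, with the level on its narrow edge; I handed the job in after about 27 s of robot time.

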